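Assemble the tiered spice stand

ROBOT

A 6-joint arm with a two-finger parallel gripper is mounted at the origin on the work surface. World frame = base frame: x ahead of the robot, y to its left, z up, the work surface at z = 0. Lengths are in mm, angles in rad, forces in N, time in s.
With the tool pointing down it reaches from about 325 to 1000 mm from the base axis. Payload 5.1 kg.
Tool frame: the origin (TCP) lies at the very end of the fingers, on their centre line; the grasp point (between the pads) lies 19 mm behind it; z points along the fingers, y is the direction in which the jaws open and shut (so a half turn about z gives the same grasp; the last joint's range is limited). The gripper opens to 85 mm and grips with 20 to 120 N. Pads are 22 mm wide; open, the fingers measure 114 mm over their backs; the gripper's body (76 mm by 85 mm) begins 54 mm behind the grasp point. The pads swing forward as they close: fully open they stand 13 mm farther back than shut.
Start: joints at [-1.258, 0.124, 1.65, -0, 1.367, -0.083], TCP at [250.572, -599.748, 208.922] pointing down, gripper open.
Joint ranges: [-2.61, 2.61], [-1.02, 2.33], [0.03, 2.71], [-1.35, 4.49], [0.32, 2.68], [-2.91, 2.91]. Speed limits (rad/s): [2.57, 2.57, 3.14, 3.14, 3.14, 3.14].

INTERFACE

Orientations are given as a unit quaternion [x, y, z, w].
In Python, from station import bot gives the robot as it stands. Calls block until the motion is done:
- bot.move_pose(position, orientation): joint-space move of the TCP to a pose.
- bot.move_straight(position, max_speed=150, rotation=None, stop_force=None): straight line of the TCP; rotation=None keeps the orientation; max_speed is the mean speed in mm/s. With stop_force (N) it stops when the force on the tool has changed by that much, and returns True; else False.
- bot.movej(angles): joint-space move.
- bot.open() and bot.close(): open the fingers fully, or close them until they stop; the grip force is fixed at half the most.
- bot.pause(seconds).
- bot.solve_ik(position, orientation): joint angles nearest the present ones, or None.
- bot.read_state(): the state.
- bot.get_image(name): name is "scene" or "side" or "wrist"; returns the picture (400x640x3 uint8, red, green, blue); there is no depth.
- bot.camera_info(name): a dict with "camera_matrix" (3x3 intrinsics, pixels), "k1" (the pictures are not rectified: a ray, as slopes to the right and down, at radius r is drawn at 1 + k1 r^2 times it, then the intrinsics apply), "origin" and "orientation" of the camera in the world; the wrist camera has in their place "T_tool_cam" (4x4, takes a point from camera to tool coordinates, whose origin is the TCP and whose axes are the flange's). Camera axes: x right, y down, z forward; pixel columns grow to the right and rows downward; lengths in mm; the calibration is good to about 2 mm. A picture is of the moment at which its call begins: read the wrist's pose just before it. camera_info takes no time and is no camera call.
A pose or a line that the arm cannot do raises bot.Unreachable and nothing moves.
- bot.hand_in(): hands the job in, once; it reports no verdict.
The state is a dict: "t": time; "joints": joint angles; "dq": joint speeds; "joint_torque": joint torques, N m; "tool_pos": TCP position; "eef_rot": TCP orientation; "ft_force": force on the tool from outside, world axes, zero at the start; "torque": the same for the moment, N m; "gripper_width": finger opening in mm.
Only numpy, scipy, OpenCV 4.12 (cv2) and the standard library are available. Lean on these libraries where they do the work, as an engineer would, in place of code of your own. Each camera call takes 0.05 s, during which the arm holds its last target.

TASK

Take the two tier trays off the sloping drainer and put the spice stand together: first the middle tray (short handle, wide corner holes) and then the top tray (tall handle, narrow corner holes), each lowered level with all four corner holes over the four posts until it sits fully home on its own step. Lower the trays into place rather than dropping them, let go, and leave the pepper mill, the sugar dispenser, the herb keeper and the ramekin where they stand.

Things in the scene. Friction and masses are not known exactly. Their poses are not given: they have to be found in the camera images.
- stand: Base of the stand, fixed upright: board 170 (x) x 140 (y) x 12 mm, four steel posts at x = +-58, y = +-44 mm. Each post is stepped: 27 mm diameter up to 65 mm above the worktop (step for the middle tray), 15 mm up to 125 mm (step for the top tray), then 7 mm up to 145 mm, tapered tip to 152 mm. Yaw within 0.5 rad of world x; left or right of the drainer. Origin: centre of underside, z up.
- drainer: Fixed white drainer, about 150 (x) x 290 (y) mm: a flat board sloping 32 degrees, low edge with a 12 mm lip towards the robot, high edge 109 mm up. Ribs 7 mm high part it into two bays centred at y = +-70 mm, one tray in each. Origin: centre of its footprint on the worktop, x level and up-slope, z up; the slope is 65 mm above it.
- middle_tray: Wooden tray 150 (x) x 120 (y) mm, floor 8 mm thick, 3 mm rim up to 16 mm above the underside; a 20 mm round hole in each corner at x = +-58, y = +-44 mm; short bridge handle in the middle. About 0.25 kg. Same after a half turn. Starts in either drainer bay, top face up, long side up the slope. Origin: centre of underside, z out of the top. Home: on the stand's axis, underside 65 mm above the stand's origin.
- middle_handle (a point): Middle of the middle tray's steel handle bar, 35 mm above the tray's underside on its centre line: the point to grip, across the tray's y. The bar is 60 mm long (tray x), 12 mm wide (y), 18 mm deep, its top 9 mm above this point, on two 8 x 12 mm legs at x = +-26 mm. Axes as the tray's.
- top_tray: Wooden tray 150 (x) x 120 (y) mm, floor 8 mm thick, 3 mm rim up to 16 mm above the underside; a 11 mm round hole in each corner at x = +-58, y = +-44 mm; tall bridge handle in the middle. About 0.25 kg. Same after a half turn. Starts in either drainer bay, top face up, long side up the slope. Origin: centre of underside, z out of the top. Home: on the stand's axis, underside 125 mm above the stand's origin.
- top_handle (a point): Middle of the top tray's steel handle bar, 55 mm above the tray's underside on its centre line: the point to grip, across the tray's y. The bar is 60 mm long (tray x), 12 mm wide (y), 18 mm deep, its top 9 mm above this point, on two 8 x 12 mm legs at x = +-26 mm. Axes as the tray's.
- pepper_mill: Copper-coloured aluminium pepper mill, 54 mm diameter, 200 mm tall, loose, upright on the worktop 130 to 150 mm from the stand's axis on its far side. Leave alone. Origin: centre of the underside.
- sugar_dispenser: Frosted glass sugar dispenser with a steel top and spout, 60 mm diameter, 135 mm tall, loose, on the worktop between the stand and the drainer. Leave alone. Origin: centre of the underside.
- herb_keeper: Lidded plastic herb keeper, a pale box 96 x 136 x 77 mm tall, loose, on the worktop just behind the drainer's high edge. Leave alone. Origin: centre of the underside.
- ramekin: White ceramic ramekin, 52 mm diameter, 36 mm tall, loose, standing on the stand's base board between the posts, under where the middle tray goes. Leave it there. Origin: centre of the underside.
Mind the look-alikes: they are no part of the job. What is shaped like the stand but black is not meant.

How it is judged:
By the outcome, as a careful person would: the job done as asked, in the order asked, and still so for the second after the job is handed in, with the robot touching nothing.
It also fails if it takes over 67 s, if anything falls off the work surface, if the arm or the gripper's body presses on something with over 40 N, if the wrist force passes 120 N, or if a joint passes its speed limit or range.

## Working session

There is one attempt and no reset: what is moved stays moved. The work goes in short steps, each a Python script; the robot and the scene stay as the last script left them, time stands still between calls to the robot, and variables do not carry over. Pictures are saved under pics/ and viewed, and the job is handed in when it is done.

```bash
ls; mkdir -p pics
python3 - <<'E'
from station import bot
import cv2
for n in ("scene","side","wrist"):
    im=bot.get_image(n); cv2.imwrite(f"pics/{n}0.png",im[:,:,::-1])
    print(n,bot.camera_info(n))
s=bot.read_state(); print(s)
E
```

```text
pics
scene {'camera_matrix': array([[377.357823  ,   0.        , 321.18232418],
       [  0.        , 377.357823  , 199.66137839],
       [  0.        ,   0.        ,   1.        ]]), 'k1': 0.0129325768030795, 'origin': array([1244.54549746,   43.41562476,  891.06183848]), 'orientation': array([ 0.64713879,  0.66852351, -0.26249104, -0.25570717])}
side {'camera_matrix': array([[495.09922186,   0.        , 316.86457953],
       [  0.        , 495.09922186, 198.5142153 ],
       [  0.        ,   0.        ,   1.        ]]), 'k1': 0.04030516760708315, 'origin': array([ -10.41926109, 1087.05219192,  857.346625  ]), 'orientation': array([-0.18930487,  0.85743954, -0.46624873,  0.10757891])}
wrist {'camera_matrix': array([[314.26520824,   0.        , 316.49292821],
       [  0.        , 314.26520824, 197.77992927],
       [  0.        ,   0.        ,   1.        ]]), 'k1': -0.05413659297146428, 'T_tool_cam': array([[ 3.92513991e-04, -9.56998385e-01, -2.90092981e-01,
         7.38955439e+01],
       [ 9.99999170e-01,  1.95936237e-05,  1.28842345e-03,
         5.56759385e-01],
       [-1.22733519e-03, -2.90093246e-01,  9.56997598e-01,
        -1.63809987e+02],
       [ 0.00000000e+00,  0.00000000e+00,  0.00000000e+00,
         1.00000000e+00]])}
{'t': 0.15, 'joints': array([-1.25757105e+00,  1.24358841e-01,  1.65134170e+00,  6.88587612e-07,
        1.36748707e+00, -8.26014403e-02]), 'dq': array([-0.00031509, -0.00190461, -0.00321317,  0.00107781, -0.00153726,
       -0.00040615]), 'joint_torque': array([ 6.97449323e-04, -4.24228549e+01, -3.66013277e+01, -5.23062818e-05,
        4.65563469e-03,  4.87423947e-06]), 'tool_pos': array([ 250.43985445, -599.27719605,  207.94413503]), 'eef_rot': array([ 9.80478698e-01,  1.96623720e-01, -9.14202378e-05, -7.92221445e-04]), 'ft_force': array([-0.25772944, -0.7378336 , -0.48968861]), 'torque': array([ 0.0156377 , -0.02695577, -0.06726341]), 'gripper_width': 85.51770146696617}
```

View pics/scene0.png

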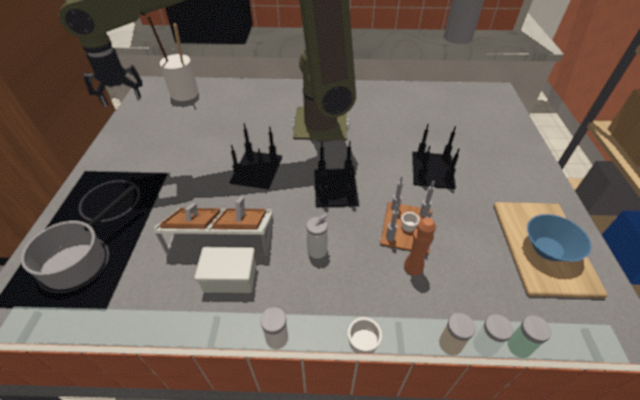

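View pics/side0.png

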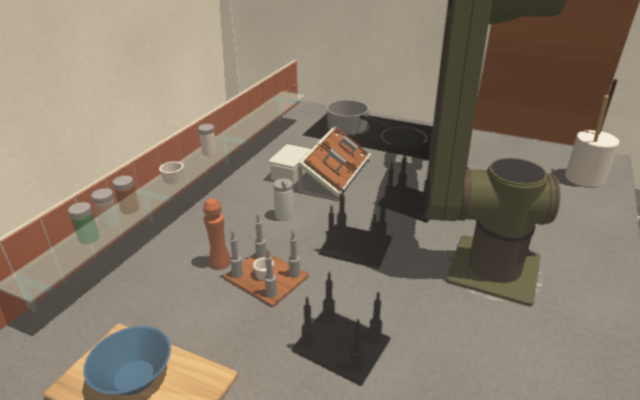

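View pics/wrist0.png

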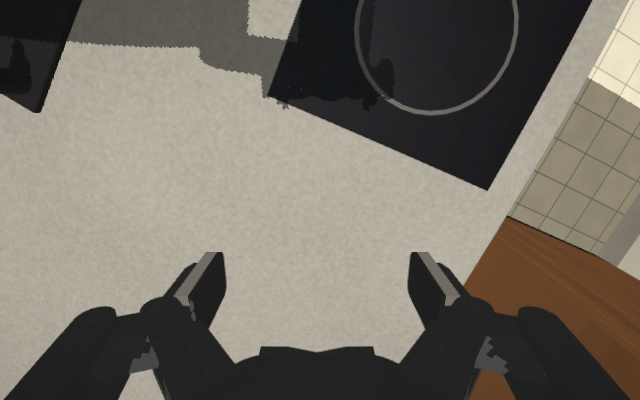

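```bash
cat > h.py <<'E'
import numpy as np, cv2
from scipy.spatial.transform import Rotation as R
from station import bot
def cam(n,state=None):
    c=bot.camera_info(n); K=c["camera_matrix"];k=c["k1"]
    if n=="wrist":
        T=np.eye(4);T[:3,:3]=R.from_quat(state["eef_rot"]).as_matrix();T[:3,3]=state["tool_pos"]
        T=T@c["T_tool_cam"]; return K,k,T[:3,3],T[:3,:3]
    return K,k,np.array(c["origin"]),R.from_quat(c["orientation"]).as_matrix()
def ray(C,uv):
    K,k,o,Rm=C
    d=cv2.undistortPoints(np.array([[uv]],float),K,np.array([k,0,0,0.]))[0,0]
    v=Rm@np.array([d[0],d[1],1.]); return o,v/np.linalg.norm(v)
def onz(C,uv,z):
    o,v=ray(C,uv); return o+v*(z-o[2])/v[2]
def proj(C,P):
    K,k,o,Rm=C
    P=np.atleast_2d(P).astype(float)
    rv=cv2.Rodrigues(Rm.T)[0]; 
    return cv2.projectPoints(P,rv,-Rm.T@o,K,np.array([k,0,0,0.]))[0][:,0]
def tri(l):
    A=np.zeros((3,3));b=np.zeros(3)
    for o,v in l:
        M=np.eye(3)-np.outer(v,v);A+=M;b+=M@o
    p=np.linalg.solve(A,b)
    return p,[np.linalg.norm((np.eye(3)-np.outer(v,v))@(p-o)) for o,v in l]
def crop(im,x0,y0,w,h,s,name):
    c=cv2.resize(im[y0:y0+h,x0:x0+w],None,fx=s,fy=s,interpolation=cv2.INTER_CUBIC)
    cv2.imwrite(name,c)
E
python3 - <<'E'
import cv2
from h import *
a=cv2.imread("pics/scene0.png");b=cv2.imread("pics/side0.png")
crop(a,370,170,80,110,5,"pics/c1.png")
crop(a,145,185,140,110,5,"pics/c2.png")
crop(b,195,190,120,115,5,"pics/c3.png")
crop(b,260,115,120,90,6,"pics/c4.png")
C=cam("scene");S=cam("side")
for n,p in dict(stand=(405,240),drain=(215,240),sug=(318,252),mill=(413,272)).items(): print(n,onz(C,p,0).round())
E
```

```text
stand [568. 270.  -0.]
drain [ 586. -287.    0.]
sug [619.  16.   0.]
mill [676. 279.   0.]
```

View pics/c1.png

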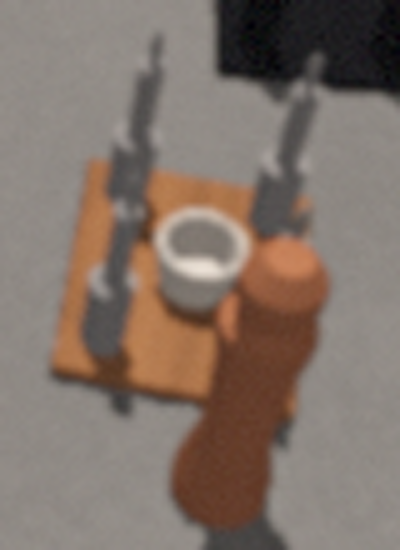

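View pics/c2.png

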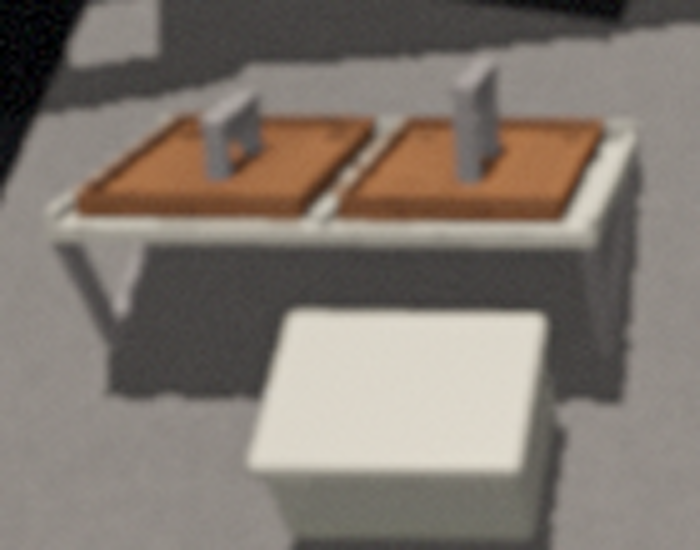

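View pics/c3.png

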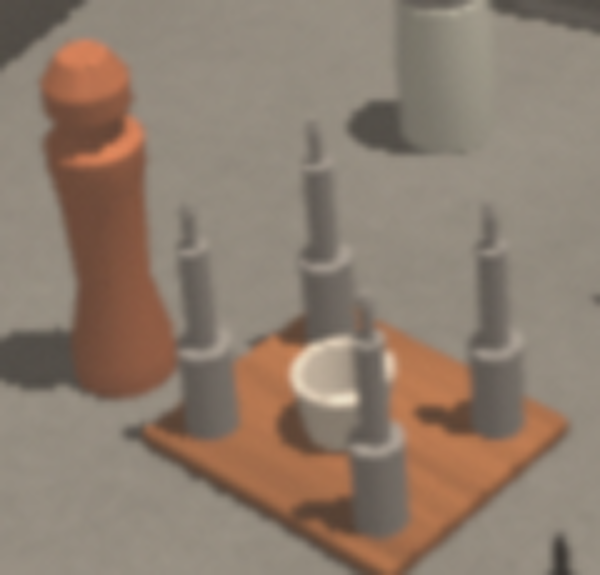

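View pics/c4.png

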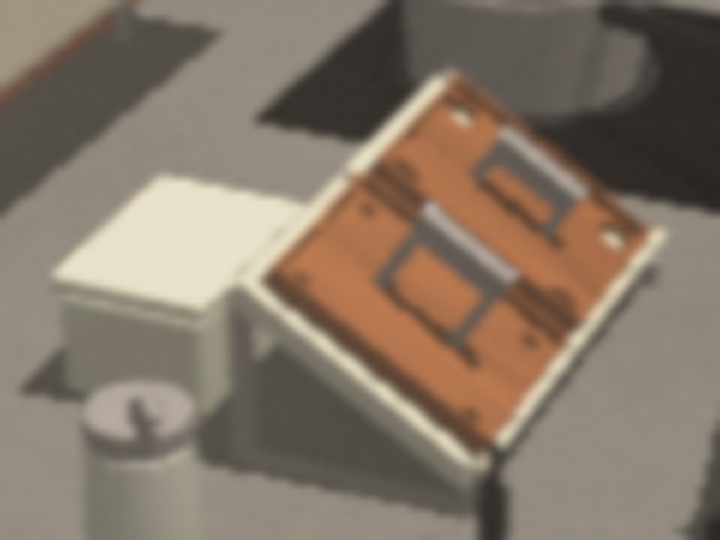

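Candidates for the stand: scene (405,225), wooden board with steel posts, and three black ones at (257,168), (336,187) and (434,170). The wooden one holding the ramekin is meant, which crop c1/c3 confirms. Middle tray (short handle, wide holes) is in the far bay, scene (190,218). Top tray (tall handle) is in the bay nearer the stand, scene (240,218).

Run:
```python
from h import *
C=cam("scene");S=cam("side")
s=[(257.4,215),(292.6,231.6),(268,250),(232.2,231.6)]
for p in s: print(onz(S,p,152).round(1))
c=[(401.4,177.6),(433.4,181.4),(395.2,212),(431,213)]
for p in c: print(onz(C,p,152).round(1))
print('base corners side',[onz(S,(195+a/5,190+b/5),12).round(0) for a,b in [(565,428),(395,575),(140,430)]])
# handle bar top ends, triangulate
f=lambda a,b:(145+a/5,185+b/5); g=lambda a,b:(260+a/6,115+b/6)
for n,p,q in [('mid low',f(252,93),g(585,193)),('mid high',f(207,112),g(503,130)),('top low',f(490,65),g(518,280)),('top high',f(460,82),g(428,208))]:
    X,r=tri([ray(C,p),ray(S,q)]); print(n,X.round(1),np.round(r,1))
for n,p in dict(ml=(78,210),mr=(370,120),tr=(603,125),bl=(55,225),br=(590,240),fl=(170,120),fr=(632,130)).items(): print(n,[onz(C,f(*p),z).round() for z in (20,109)])
```

```text
[562.4 230.1 152. ]
[450.2 255.2 152. ]
[468.7 340.1 152. ]
[581.3 314.9 152. ]
[462.8 247.5 152. ]
[475.3 335.4 152. ]
[593.1 216.8 152. ]
[593.5 309.1 152. ]
base corners side [array([420., 239.,  12.]), array([448., 365.,  12.]), array([615., 330.,  12.])]
mid low [ 516.5 -344.1   83. ] [2.6 2.6]
mid high [ 565.4 -345.6  115.8] [1.7 1.7]
top low [ 502.4 -206.4   97.6] [3.4 3.4]
top high [ 552.3 -206.8  132.6] [0.3 0.3]
ml [array([ 559., -450.,   20.]), array([ 629., -399.,  109.])]
mr [array([ 483., -294.,   20.]), array([ 561., -259.,  109.])]
tr [array([ 482., -150.,   20.]), array([ 560., -130.,  109.])]
bl [array([ 570., -460.,   20.]), array([ 639., -408.,  109.])]
br [array([ 571., -146.,   20.]), array([ 640., -126.,  109.])]
fl [array([ 487., -416.,   20.]), array([ 564., -369.,  109.])]
fr [array([ 485., -132.,   20.]), array([ 563., -114.,  109.])]
```

```bash
cat >> h.py <<'E'
def quat(yaw,tilt=0.):
    """tool x along heading yaw, tool z down, tilted forward by tilt (fingers point ahead along x)"""
    M=R.from_euler('z',yaw).as_matrix()
    x=M@[np.cos(tilt),0,np.sin(tilt)]; z=M@[np.sin(tilt),0,-np.cos(tilt)]; y=np.cross(z,x)
    return R.from_matrix(np.c_[x,y,z]).as_quat()
T32=np.deg2rad(32)
E
python3 - <<'E'
from h import *
n=np.array([-np.sin(T32),0,np.cos(T32)])
q=quat(-0.03,T32)
p=np.array([535,-275,100])+n*110
for P in [p,np.array([541,-345,99.5])+n*60,np.array([541,-345,99.5])-n*28,np.array([527,-207,115])-n*28]:
    print(P.round(),np.round(bot.solve_ik(P,q),2) )
for P in ([515,285,330],[515,285,81]): print(np.round(bot.solve_ik(P,quat(-0.22)),2))
bot.move_pose(p,q)
s=bot.read_state(); im=bot.get_image("wrist"); cv2.imwrite("pics/w1.png",im[:,:,::-1])
import pickle; pickle.dump(s,open("w1.pkl","wb")); print(s["t"],s["tool_pos"],p)
E
```

```text
[ 477. -275.  193.] [-0.83 -0.38  2.21  0.48  0.96  0.56]
[ 509. -345.  150.] [-0.88 -0.15  2.1   0.54  0.88  0.43]
[ 556. -345.   76.] [-0.81  0.03  2.07  0.6   0.72  0.39]
[ 542. -207.   91.] [-0.61 -0.21  2.26  0.49  0.67  0.67]
[ 0.41 -0.06  1.64 -0.    1.56  2.21]
[ 0.41  0.1   1.9  -0.    1.14  2.21]
1.5833 [ 476.91440493 -275.95406055  193.99161618] [ 476.70888093 -275.          193.28529058]
```

View pics/w1.png

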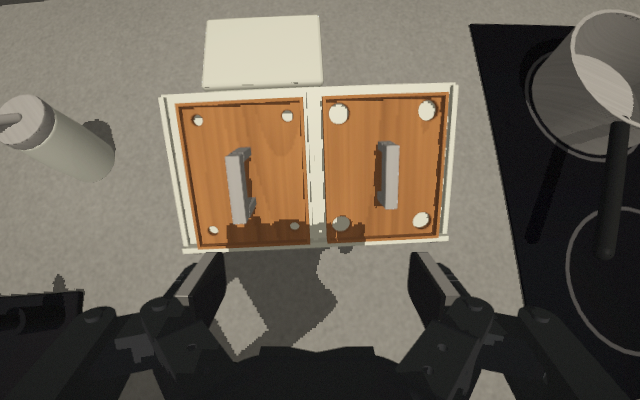

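Run:
```python
from h import *
im=cv2.imread("pics/w1.png"); crop(im,155,75,160,185,4,"pics/c5.png");crop(im,310,75,160,185,4,"pics/c6.png")
```

```text
(no output)
```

View pics/c5.png

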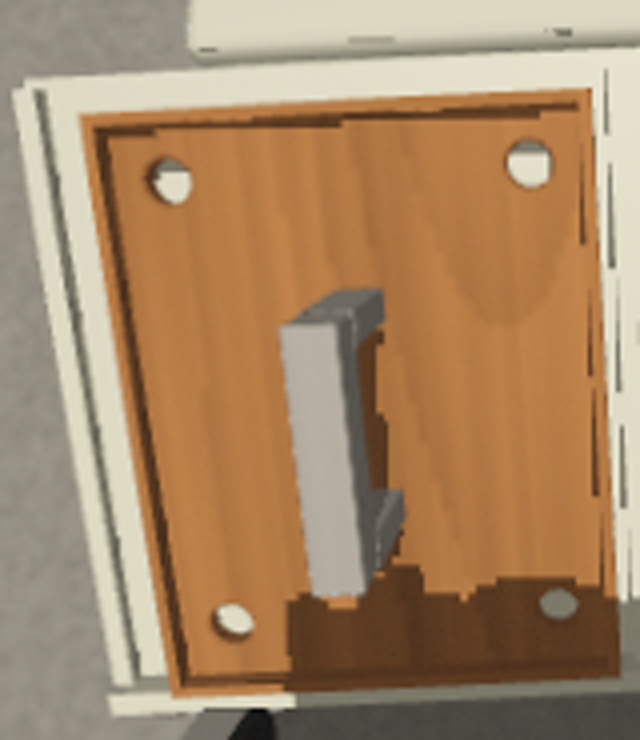

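View pics/c6.png

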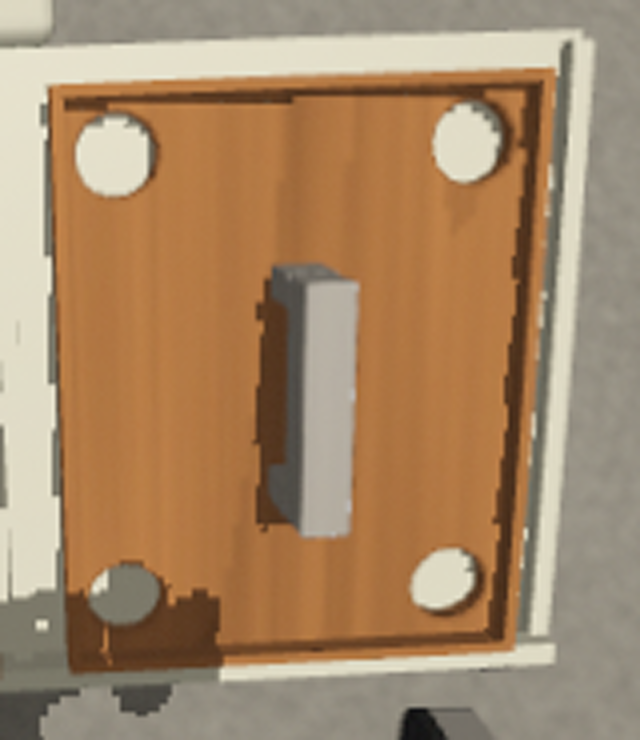

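Run:
```python
from h import *
import pickle
s=pickle.load(open("w1.pkl","rb")); C=cam("wrist",s); K,k,o,Rm=C
def solve(off,bar,rim,hol,hz):
    obj=[];px=[]
    for pts,(a,b,z) in ((bar,(30,6,hz+9)),(rim,(75,60,16)),(hol,(58,44,8))):
        for (u,v),(sx,sy) in zip(pts,[(1,1),(1,-1),(-1,1),(-1,-1)]):
            obj.append((sx*a,sy*b,z)); px.append((off[0]+u/4,off[1]+v/4))
    obj=np.array(obj,float);px=np.array(px,float)
    ok,rv,tv=cv2.solvePnP(obj,px,K,np.array([k,0,0,0.]))
    e=cv2.projectPoints(obj,rv,tv,K,np.array([k,0,0,0.]))[0][:,0]-px
    M=Rm@cv2.Rodrigues(rv)[0]; t=Rm@tv[:,0]+o
    print("rms px",np.sqrt((e**2).mean()).round(2),"max",np.abs(e).max().round(2))
    print("origin",t.round(1),"n",M[:,2].round(3),"x",M[:,0].round(3),"tilt",np.degrees(np.arccos(M[2,2])).round(2),"yaw",np.arctan2(M[1,0],M[0,0]).round(4),"handle",(t+M[:,2]*hz).round(1))
    return t,M
a=solve((155,75),[(282,327),(343,322),(314,598),(364,594)],[(82,116),(590,90),(174,696),(618,677)],[(171,181),(529,162),(233,619),(558,603)],55)
b=solve((310,75),[(305,283),(358,281),(299,534),(351,537)],[(50,87),(555,70),(70,670),(514,648)],[(115,154),(471,143),(126,594),(446,580)],35)
pickle.dump((a,b),open("trays.pkl","wb"))
```

```text
rms px 0.51 max 1.09
origin [ 564.3 -209.2   60.3] n [-0.534 -0.012  0.846] x [0.845 0.014 0.534] tilt 32.27 yaw 0.0161 handle [ 535.  -209.8  106.8]
rms px 0.4 max 0.79
origin [ 566.9 -348.2   60.5] n [-0.535 -0.007  0.845] x [0.845 0.017 0.535] tilt 32.32 yaw 0.0205 handle [ 548.2 -348.5   90.1]
```

Run:
```python
from h import *
import pickle
q=quat(-0.22)
bot.move_pose([455,298,290],q)
bot.pause(0.2)
s=bot.read_state(); im=bot.get_image("wrist"); cv2.imwrite("pics/w2.png",im[:,:,::-1])
pickle.dump(s,open("w2.pkl","wb")); print(s["t"],s["tool_pos"],np.round(s["joints"],2))
```

```text
3.925 [455.24527478 297.38362066 289.84492373] [ 0.48 -0.15  1.79 -0.    1.5   2.27]
```

View pics/w2.png

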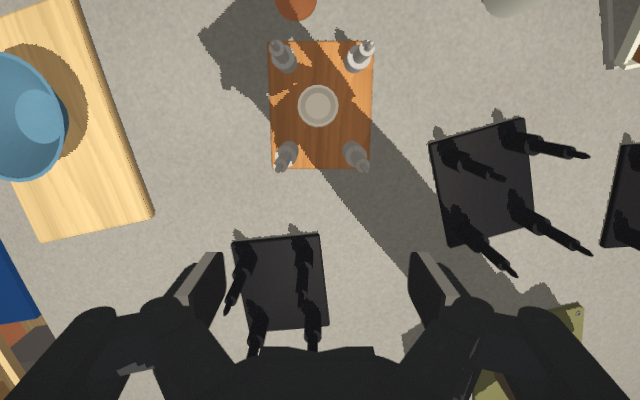

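Run:
```python
from h import *
im=cv2.imread("pics/w2.png"); crop(im,255,25,130,75,6,"pics/c7.png");crop(im,255,105,130,75,6,"pics/c8.png")
```

```text
(no output)
```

View pics/c7.png

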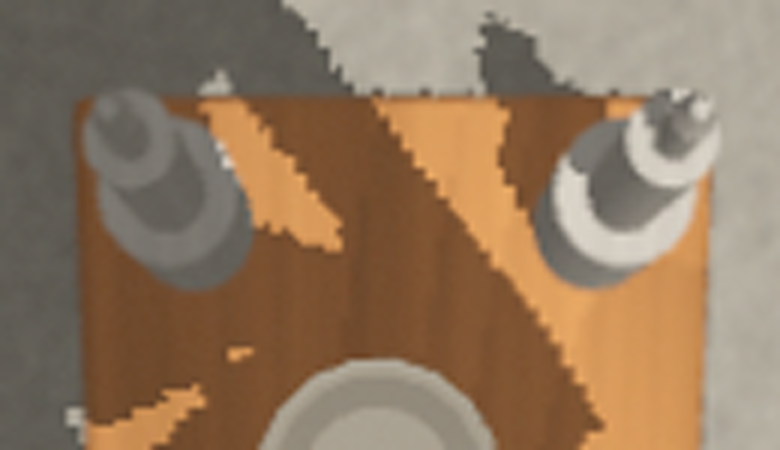

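View pics/c8.png

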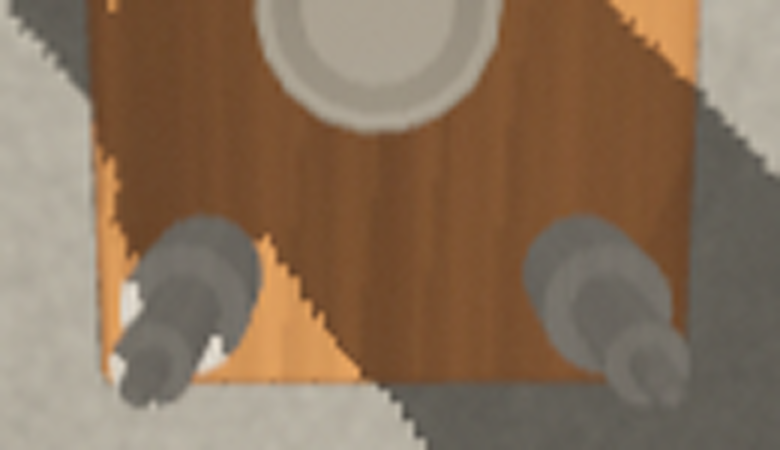

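Run:
```python
from h import *
import pickle
s=pickle.load(open("w2.pkl","rb")); C=cam("wrist",s); K,k,o,Rm=C
t=lambda u,v:(255+u/6,25+v/6); b=lambda u,v:(255+u/6,105+v/6)
d=[(58,44,125,t(130,138)),(58,-44,125,t(673,140)),(-58,44,125,b(151,366)),(-58,-44,125,b(648,365)),
(58,44,65,t(175,192)),(58,-44,65,t(623,193)),(-58,44,65,b(185,310)),(-58,-44,65,b(607,310)),
(85,70,12,t(80,97)),(85,-70,12,t(713,97)),(-85,70,12,b(103,380)),(-85,-70,12,b(690,382))]
ob=np.array([x[:3] for x in d],float);px=np.array([x[3] for x in d])
for sel in (slice(0,12),slice(0,8)):
    ok,rv,tv=cv2.solvePnP(ob[sel],px[sel],K,np.array([k,0,0,0.]))
    e=cv2.projectPoints(ob,rv,tv,K,np.array([k,0,0,0.]))[0][:,0]-px
    M=Rm@cv2.Rodrigues(rv)[0]; T=Rm@tv[:,0]+o
    print(np.abs(e).max(1).round(2),T.round(1),M[:,2].round(3),"yaw",np.arctan2(M[1,0],M[0,0]).round(4))
for z,sl in ((125,slice(0,4)),(65,slice(4,8)),(12,slice(8,12))):
    P=np.array([onz(C,p,z)[:2] for p in px[sl]]); 
    L=(P[0]+P[1]-P[2]-P[3])/2; W=(P[0]+P[2]-P[1]-P[3])/2
    print(z,P.mean(0).round(1),"L",np.linalg.norm(L).round(1),"W",np.linalg.norm(W).round(1),"yaw",np.arctan2(L[1],L[0]).round(4),np.arctan2(-W[0],W[1]).round(4))
```

```text
[0.54 0.13 0.6  0.36 0.67 0.58 0.33 0.28 0.87 1.14 0.69 0.57] [520.  275.4  -3. ] [0.003 0.008 1.   ] yaw -0.2201
[0.26 0.11 0.36 0.19 0.83 0.65 0.03 0.08 1.12 1.14 1.13 0.92] [519.7 275.7  -1.6] [0.006 0.005 1.   ] yaw -0.2209
125 [520.3 276.4] L 115.8 W 87.7 yaw -0.2194 -0.2209
65 [520.1 276. ] L 115.6 W 86.7 yaw -0.222 -0.2213
12 [520.3 275.3] L 167.8 W 138.2 yaw -0.2169 -0.222
```

Run:
```python
from h import *
S=cam("side");f=lambda a,b:(195+a/5,190+b/5)
for z,l in ((65,[(378,440),(497,343),(327,258),(206,346)]),(125,[(370,343),(492,244),(319,162),(193,246)])):
    P=np.array([onz(S,f(*p),z) for p in l]);print(P.round(1).tolist(),P.mean(0).round(1))
```

```text
[[469.5, 336.9, 65.0], [451.0, 250.3, 65.0], [563.2, 226.0, 65.0], [581.5, 312.3, 65.0]] [516.3 281.4  65. ]
[[469.2, 337.9, 125.0], [452.5, 248.5, 125.0], [564.1, 224.3, 125.0], [583.7, 309.9, 125.0]] [517.4 280.2 125. ]
```

Run:
```python
from h import *
import pickle
q=quat(0.018,T32); n=np.array([-np.sin(T32),0,np.cos(T32)])
h=np.array([548.2,-348.5,90.1])
bot.move_pose(h+n*60,q)
bot.pause(0.1); s0=bot.read_state()
hit=bot.move_straight(h-n*19,max_speed=80,stop_force=12)
s=bot.read_state(); print(hit,s["t"],s["tool_pos"],h-n*19,s["ft_force"]-s0["ft_force"])
im=bot.get_image("wrist"); cv2.imwrite("pics/w3.png",im[:,:,::-1])
```

```text
False 7.5917 [ 558.46313142 -348.85730575   74.63721687] [ 558.26846602 -348.5          73.98708617] [0.96667858 0.15776293 0.68075262]
```

View pics/w3.png

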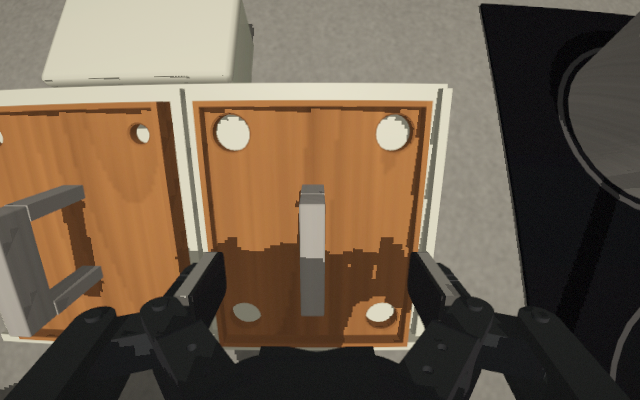

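The bar lies between the pads at (313,250), roughly centred. Next I close and lift along the normal.

Run:
```python
from h import *
n=np.array([-np.sin(T32),0,np.cos(T32)])
bot.close(); s=bot.read_state(); print(s["t"],s["gripper_width"],s["ft_force"])
p=s["tool_pos"]
bot.move_straight(p+n*110,max_speed=150)
bot.move_straight(p+n*110+[-30,0,60],max_speed=200,rotation=quat(0.018))
bot.pause(0.2)
s=bot.read_state(); print(s["t"],s["gripper_width"],s["ft_force"],s["tool_pos"],np.round(s["joints"],2))
im=bot.get_image("wrist"); cv2.imwrite("pics/w4.png",im[:,:,::-1])
```

```text
8.3167 10.186411873812938 [-4.25756835  2.52852357  5.21415456]
10.15 10.012880974618868 [ 0.26142987  0.9081946  -2.87799133] [ 468.8955272  -347.97559129  226.23993745] [-0.73 -0.03  1.78  0.    1.39  0.82]
```

View pics/w4.png

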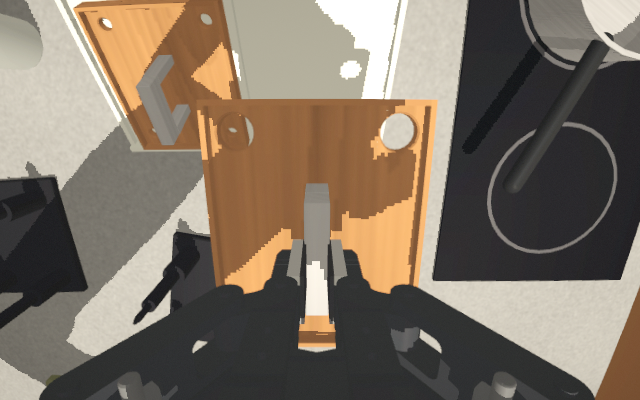

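Run:
```python
from h import *
im=cv2.imread("pics/w4.png"); crop(im,190,90,260,200,3,"pics/c9.png")
bot.move_pose([469,-348,262],quat(0.018))
bot.move_pose([520.2,276.2,262],quat(-0.2205))
bot.pause(0.2)
s=bot.read_state(); print(s["t"],s["tool_pos"],s["ft_force"],np.round(s["joints"],2))
im=bot.get_image("wrist"); cv2.imwrite("pics/w5.png",im[:,:,::-1])
im=bot.get_image("side"); cv2.imwrite("pics/s5.png",im[:,:,::-1]); crop(im,170,130,200,150,4,"pics/s5c.png")
```

```text
12.9083 [520.51478972 275.63473142 262.0466005 ] [-0.07179731 -0.77296319 -1.37310185] [ 0.4  -0.04  1.73 -0.    1.45  2.19]
```

View pics/c9.png

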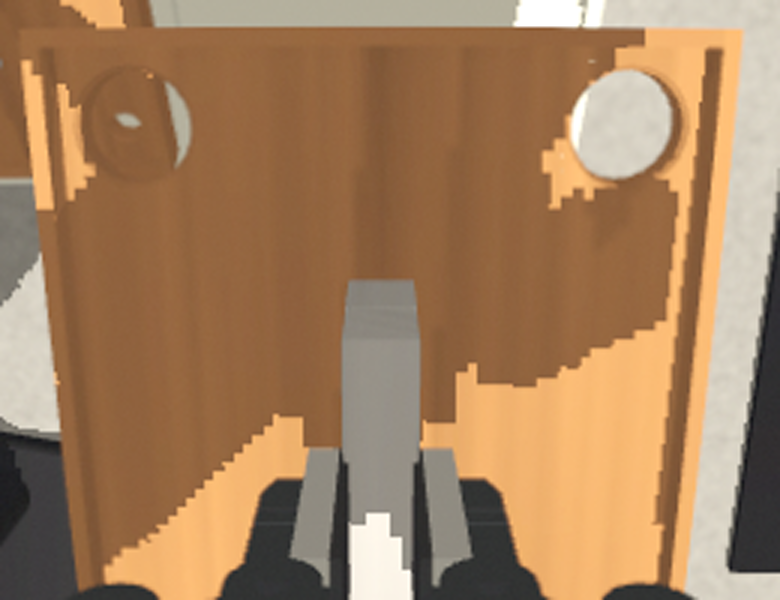

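View pics/w5.png

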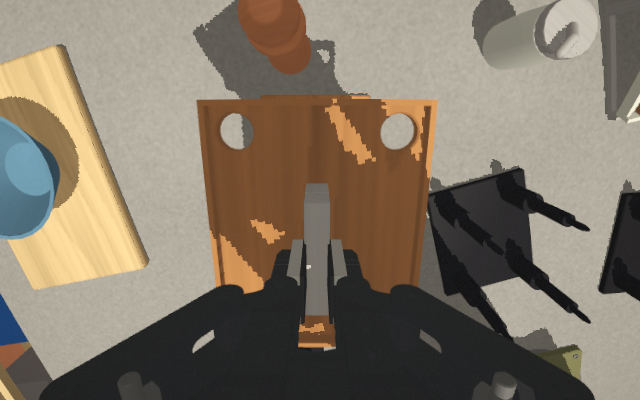

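View pics/s5c.png

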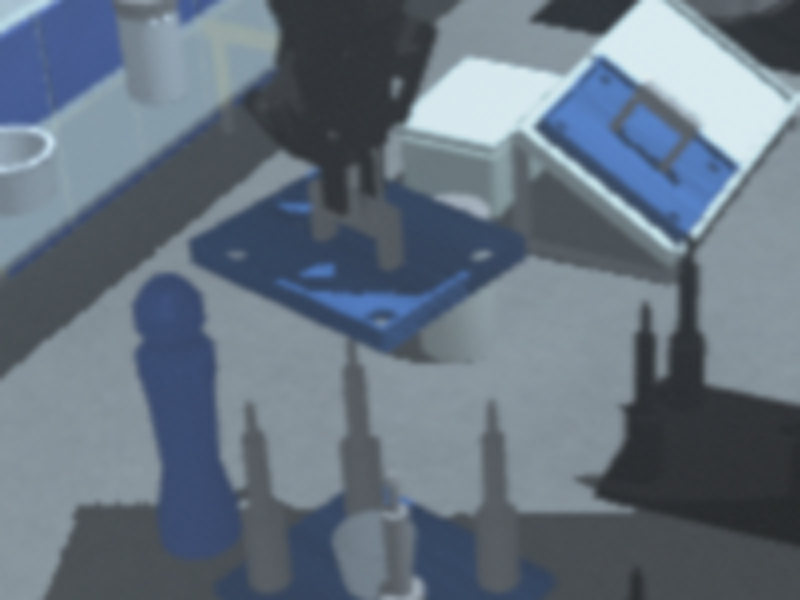

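```bash
cat >> h.py <<'E'
def inhand(px,hz,bar=None):
    """px dict (hole L,R; rim L,R; bar L,R) full-image px -> tray pose in tool frame"""
    c=bot.camera_info("wrist");K=c["camera_matrix"];d=np.array([c["k1"],0,0,0.]);T=c["T_tool_cam"]
    # tray axes ~ tool: x same, y,z flipped
    O=dict(hL=(58,44,8),hR=(58,-44,8),rL=(75,60,16),rR=(75,-60,16),bL=(30,6,hz+9),bR=(30,-6,hz+9),
           lL=(30,6,hz-9),lR=(30,-6,hz-9))
    ob=np.array([O[k] for k in px],float);pp=np.array([px[k] for k in px],float)
    M0=np.diag([1,-1,-1.]); t0=np.array([0,0,hz-19.])
    Rc=T[:3,:3].T; rv=cv2.Rodrigues(Rc@M0)[0]; tv=(Rc@(t0-T[:3,3]))[:,None]
    e0=cv2.projectPoints(ob,rv,tv,K,d)[0][:,0]-pp
    ok,rv,tv=cv2.solvePnP(ob,pp,K,d,rv.copy(),tv.copy(),True,cv2.SOLVEPNP_ITERATIVE)
    e=cv2.projectPoints(ob,rv,tv,K,d)[0][:,0]-pp
    M=T[:3,:3]@cv2.Rodrigues(rv)[0]; t=T[:3,:3]@tv[:,0]+T[:3,3]
    print("nominal err",e0.round(1).tolist(),"\nfit err",np.abs(e).max().round(2))
    print("tray in tool: origin",t.round(2),"z axis",M[:,2].round(3),"yaw(deg)",np.degrees(np.arctan2(M[1,0],M[0,0])).round(2))
    h=t+M[:,2]*hz; print("handle in tool",h.round(2)); return t,M
E
python3 - <<'E'
from h import *
f=lambda a,b:(190+a/3,90+b/3)
inhand(dict(hL=f(138,125),hR=f(626,124),rL=f(20,30),rR=f(742,30),bL=f(342,338),bR=f(420,338),lL=f(349,280),lR=f(413,280)),35)
E
```

```text
nominal err [[-2.0, 2.9], [-2.1, 3.3], [-0.3, 2.4], [-3.2, 2.4], [-2.0, 1.8], [-1.6, 1.8], [-2.9, 10.1], [-0.6, 10.2]] 
fit err 4.7
tray in tool: origin [ 4.68  1.09 26.88] z axis [-0.133 -0.004 -0.991] yaw(deg) -0.1
handle in tool [ 0.03  0.94 -7.81]
```

```bash
sed -i 's/lL=(30,6,hz-9),lR=(30,-6,hz-9)/lL=(30,6,8),lR=(30,-6,8)/' h.py
python3 - <<'E'
from h import *
f=lambda a,b:(190+a/3,90+b/3)
inhand(dict(hL=f(138,125),hR=f(626,124),rL=f(20,30),rR=f(742,30),bL=f(342,338),bR=f(420,338),lL=f(349,280),lR=f(413,280)),35)
E
```

```text
nominal err [[-2.0, 2.9], [-2.1, 3.3], [-0.3, 2.4], [-3.2, 2.4], [-2.0, 1.8], [-1.6, 1.8], [-1.6, 1.3], [-1.7, 1.3]] 
fit err 0.92
tray in tool: origin [ 1.39  1.03 15.22] z axis [-0.006 -0.004 -1.   ] yaw(deg) -0.07
handle in tool [  1.18   0.9  -19.78]
```

Run:
```python
from h import *
q=quat(-0.2205)
bot.move_straight([518.8,278.05,176],max_speed=80,rotation=q,stop_force=15)
bot.pause(0.2)
s=bot.read_state(); print(s["t"],s["tool_pos"],s["ft_force"],R.from_quat(s["eef_rot"]).as_matrix()[:,0],R.from_quat(s["eef_rot"]).as_matrix()[:,2])
im=bot.get_image("wrist")[:,:,::-1]; cv2.imwrite("pics/w6.png",im);crop(im,190,80,260,110,3,"pics/w6c.png")
im=bot.get_image("side")[:,:,::-1]; crop(im,170,130,200,150,4,"pics/s6c.png")
```

```text
14.4333 [519.10483358 278.18465546 176.67144899] [ 0.0526628   0.08682206 -3.20602992] [ 9.75790071e-01 -2.18707504e-01  8.74354908e-04] [ 9.91442740e-04  4.25616780e-04 -9.99999418e-01]
```

View pics/w6c.png

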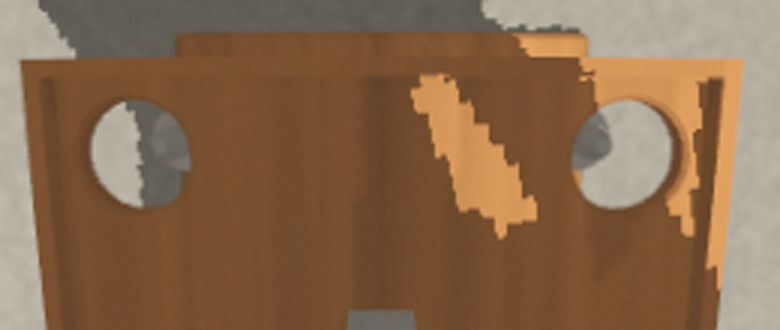

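View pics/s6c.png

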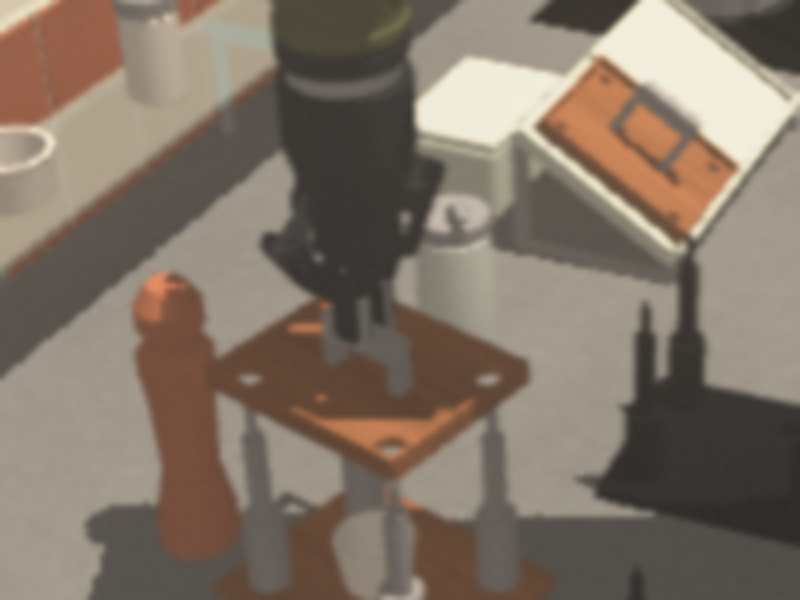

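Run:
```python
from h import *
im=cv2.imread("pics/w6.png")
crop(im,210,105,50,50,10,"pics/w6l.png");crop(im,370,105,55,50,10,"pics/w6r.png")
a=cv2.imread("pics/w6l.png");b=cv2.imread("pics/w6r.png")
s={"eef_rot":[0,0,0,1.],"tool_pos":[0,0,0]};C=cam("wrist",s)
t=np.array([1.3,1.0,15.3]); M=np.diag([1,-1,-1.])
tz=176.67-15.3-0 # underside height
print("underside",tz)
for sy in (44,-44):
    for nm,z,r in (("hole top",8+tz,10),("hole bot",tz,10),("disc125",125,7.5),("s145",145,3.5),("tip152",152,0),("disc65",65,13.5)):
        P=t+M@np.array([58,sy,z-tz]); p=proj(C,P)[0]; pr=proj(C,P+[r,0,0])[0]
        o=(210,105) if sy>0 else (370,105)
        print(sy,nm,p.round(1),"crop",((p-o)*10).round(),"r",np.linalg.norm(pr-p).round(1)*10)
```

```text
underside 161.36999999999998
44 hole top [235.4 132.3] crop [254. 273.] r 191.0
44 hole bot [238.9 131. ] crop [289. 260.] r 183.0
44 disc125 [251.6 126.4] crop [416. 214.] r 114.0
44 s145 [245.2 128.7] crop [352. 237.] r 58.0
44 tip152 [242.6 129.6] crop [326. 246.] r 0.0
44 disc65 [265.4 121.4] crop [554. 164.] r 163.0
-44 hole top [398.9 132.3] crop [289. 273.] r 191.0
-44 hole bot [395.3 131. ] crop [253. 260.] r 183.0
-44 disc125 [382.3 126.4] crop [123. 214.] r 114.0
-44 s145 [388.9 128.8] crop [189. 238.] r 58.0
-44 tip152 [391.5 129.7] crop [215. 247.] r 0.0
-44 disc65 [368.1 121.4] crop [-19. 164.] r 163.0
```

View pics/w6l.png

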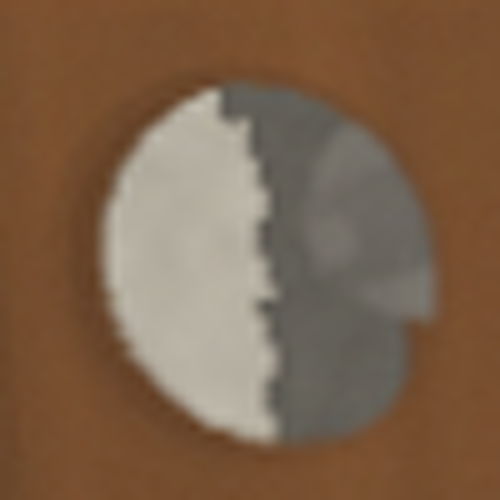

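View pics/w6r.png

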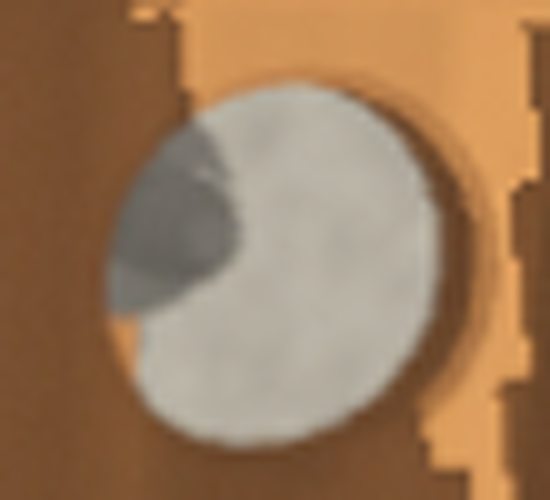

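Through the left hole the tip shows at crop (330,240), against (326,246) predicted. The right tip is near (210,225), against (215,247). The fit is within about 1 mm, so I'm lowering.

Run:
```python
from h import *
q=quat(-0.2205)
s0=bot.read_state()
h=bot.move_straight([518.8,277.7,92],max_speed=60,rotation=q,stop_force=10)
s=bot.read_state(); print(h,s["t"],s["tool_pos"],s["ft_force"]-s0["ft_force"])
if not h:
    h=bot.move_straight([518.8,277.7,76],max_speed=20,rotation=q,stop_force=8)
    s=bot.read_state(); print(h,s["t"],s["tool_pos"],s["ft_force"]-s0["ft_force"],s["torque"]-s0["torque"])
im=bot.get_image("side")[:,:,::-1]; crop(im,170,150,200,150,4,"pics/s7c.png")
im=bot.get_image("wrist")[:,:,::-1]; cv2.imwrite("pics/w7.png",im)
```

```text
False 16.0833 [519.15055565 277.87929611  92.57628117] [-0.5549922  -0.04902343 -0.20455342]
True 16.7833 [518.54825367 277.58529887  77.47533486] [-0.52278366 -0.77525531  6.49571959] [-0.00976241  0.07717934  0.06857371]
```

View pics/s7c.png

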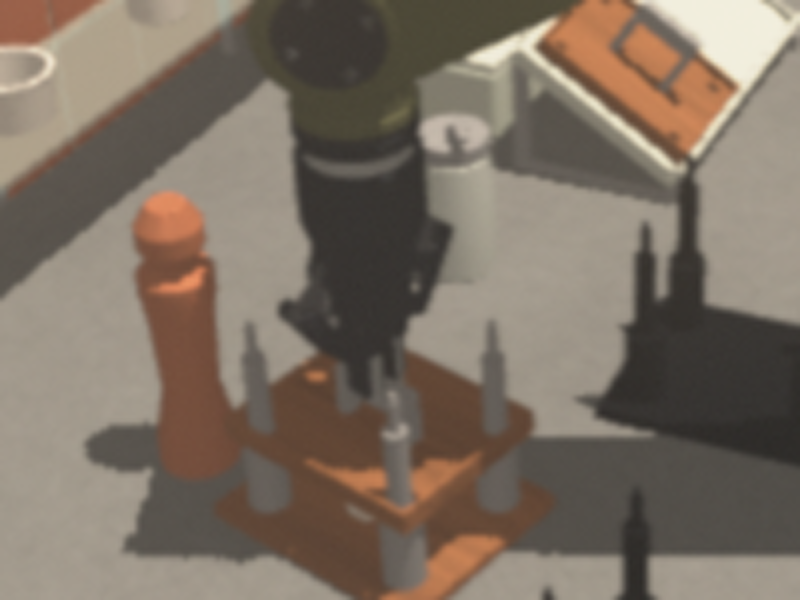

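View pics/w7.png

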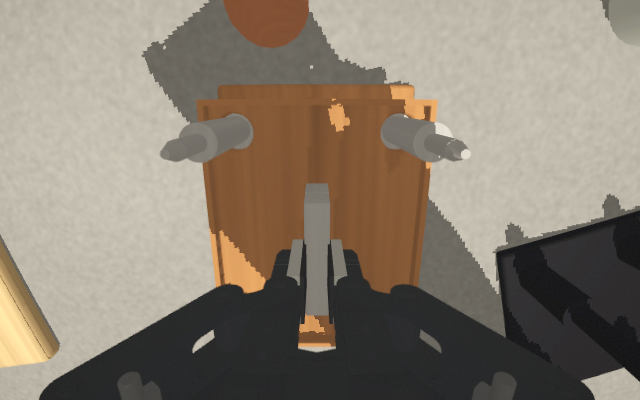

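Run:
```python
from h import *
import pickle
q=quat(-0.2205)
bot.open(); s=bot.read_state(); print(s["t"],s["gripper_width"],s["ft_force"])
p=s["tool_pos"]
bot.move_straight([p[0],p[1],250],max_speed=200,rotation=q)
d=np.array([-60*0.976,60*0.218,0])
bot.move_straight([p[0]+d[0],p[1]+d[1],300],max_speed=200,rotation=q)
bot.pause(0.2)
s=bot.read_state(); im=bot.get_image("wrist")[:,:,::-1]; cv2.imwrite("pics/w8.png",im)
crop(im,220,20,200,200,4,"pics/w8c.png")
pickle.dump(s,open("w8.pkl","wb")); print(s["t"],s["tool_pos"])
```

```text
17.6 85.28351205642646 [ 0.2952554   0.05306058 -0.17853626]
19.3667 [458.74242637 289.54597324 298.1382168 ]
```

View pics/w8c.png

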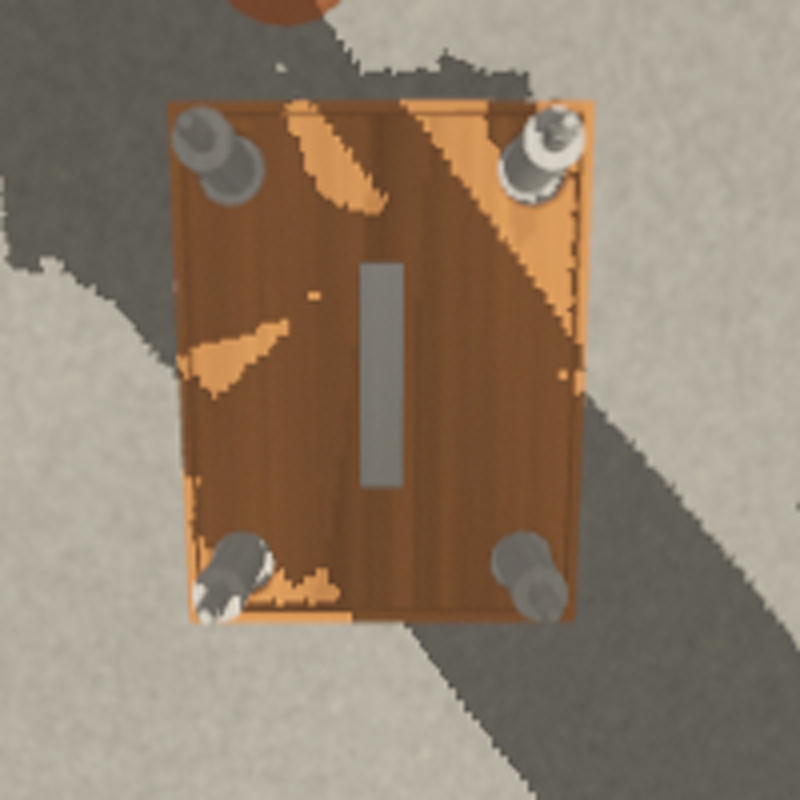

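Run:
```python
from h import *
import pickle
s=pickle.load(open("w8.pkl","rb"));C=cam("wrist",s)
P=np.array([onz(C,(220+a/4,20+b/4),125)[:2] for a,b in [(201,138),(554,138),(217,596),(541,594)]])
L=(P[0]+P[1]-P[2]-P[3])/2; W=(P[0]+P[2]-P[1]-P[3])/2
print(P.mean(0).round(1),np.linalg.norm(L).round(1),np.linalg.norm(W).round(1),np.arctan2(L[1],L[0]).round(4),np.arctan2(-W[0],W[1]).round(4))
# middle tray rim corners z=81
P=np.array([onz(C,(220+a/4,20+b/4),81)[:2] for a,b in [(168,101),(595,101),(191,622),(575,622)]]);print(P.mean(0).round(1))
# grasp of top tray
q=quat(0.017,T32); n=np.array([-np.sin(T32),0,np.cos(T32)])
h=np.array([535.0,-209.5,106.8])+np.array([-0.2,0.6,-0.6])
bot.move_pose([459,150,300],quat(-.2)) 
bot.move_pose(h+n*60,q)
bot.pause(0.1); s0=bot.read_state()
hit=bot.move_straight(h-n*19,max_speed=80,stop_force=12)
s=bot.read_state(); print(hit,s["t"],s["tool_pos"],h-n*19,s["ft_force"]-s0["ft_force"])
im=bot.get_image("wrist"); cv2.imwrite("pics/w9.png",im[:,:,::-1])
```

```text
[520.4 276.5] 115.9 88.1 -0.2191 -0.2179
[519.3 275.7]
False 22.725 [ 545.09229198 -209.15151356   90.66937218] [ 544.86846602 -208.9          90.08708617] [-0.29550483  0.75106383 -0.56715437]
```

View pics/w9.png

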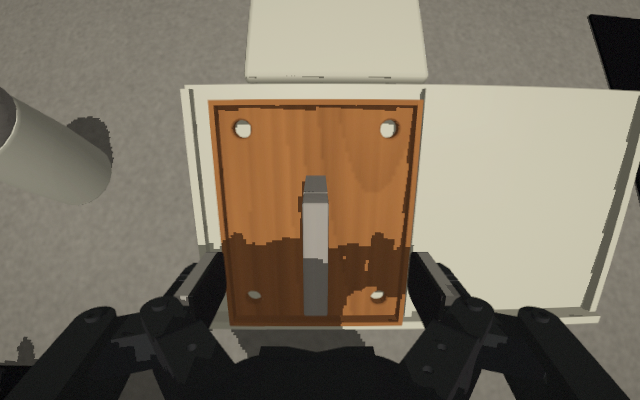

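Run:
```python
from h import *
n=np.array([-np.sin(T32),0,np.cos(T32)])
bot.close(); s=bot.read_state(); print(s["t"],s["gripper_width"],s["ft_force"])
p=s["tool_pos"]
bot.move_straight(p+n*110,max_speed=150)
bot.move_straight(p+n*110+[-30,0,90],max_speed=200,rotation=quat(0.018))
bot.move_pose([519.5,277.5,285],quat(-0.2195))
bot.pause(0.2)
s=bot.read_state(); print(s["t"],s["gripper_width"],s["tool_pos"],s["ft_force"])
im=bot.get_image("wrist")[:,:,::-1]; cv2.imwrite("pics/w10.png",im); crop(im,190,80,260,200,3,"pics/w10c.png")
```

```text
23.45 9.96898481180555 [-4.82014917  1.14113754  4.8288348 ]
27.025 10.021374815884718 [519.81387797 276.71511802 285.04617752] [-0.76806392 -0.57219276 -2.97368003]
```

View pics/w10c.png

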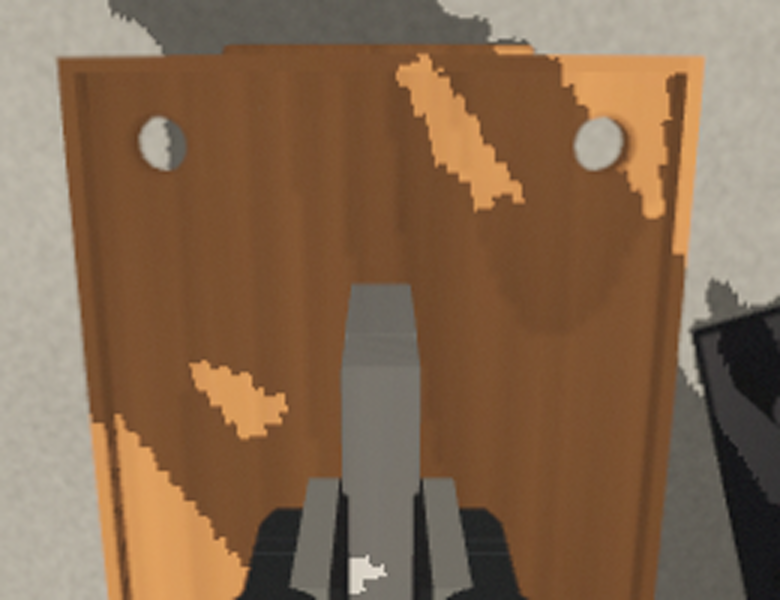

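Run:
```python
from h import *
f=lambda a,b:(190+a/3,80+b/3)
t,M=inhand(dict(hL=f(160,143),hR=f(603,143),rL=f(58,59),rR=f(704,57),bL=f(342,366),bR=f(420,365),lL=f(350,284),lR=f(411,284)),55)
yaw=-0.2190; x=np.array([np.cos(yaw),np.sin(yaw)]); y=np.array([x[1],-x[0]])
tcp=np.array([520.35,276.4])-t[0]*x-t[1]*y; print(tcp)
cmd=tcp+[-0.3,0.2]
bot.move_straight([*cmd,196],max_speed=80,rotation=quat(yaw),stop_force=15)
bot.pause(0.2)
s=bot.read_state(); print(s["t"],s["tool_pos"],R.from_quat(s["eef_rot"]).as_matrix()[:,0],R.from_quat(s["eef_rot"]).as_matrix()[:,2])
im=bot.get_image("wrist")[:,:,::-1]; cv2.imwrite("pics/w11.png",im)
oL=(225,110);oR=(370,110)
crop(im,*oL,40,40,10,"pics/w11l.png");crop(im,*oR,40,40,10,"pics/w11r.png")
im=bot.get_image("side")[:,:,::-1]; crop(im,170,130,200,150,4,"pics/s11c.png")
C=cam("wrist",{"eef_rot":[0,0,0,1.],"tool_pos":[0,0,0]})
tz=s["tool_pos"][2]-t[2]
print("underside",tz)
for sy,o in ((44,oL),(-44,oR)):
    for nm,z,r in (("hole top",8+tz,5.5),("hole bot",tz,5.5),("disc125",125,7.5),("tip152",152,0)):
        P=t+np.diag([1,-1,-1.])@np.array([58,sy,z-tz]); p=proj(C,P)[0]; pr=proj(C,P+[r,0,0])[0]
        print(sy,nm,"crop",((p-o)*10).round(),"r",(np.linalg.norm(pr-p)*10).round())
```

```text
nominal err [[-1.0, 3.7], [-2.6, 3.8], [-0.1, 2.7], [-3.3, 3.4], [-2.0, 2.4], [-1.6, 2.8], [-0.8, 2.0], [-2.0, 2.0]] 
fit err 0.87
tray in tool: origin [ 1.94  1.1  34.2 ] z axis [-0.002 -0.003 -1.   ] yaw(deg) -0.13
handle in tool [  1.82   0.92 -20.8 ]
[518.69283952 277.89173467]
28.5417 [518.66641449 278.19612999 196.61022876] [ 9.76113268e-01 -2.17260772e-01  8.03604427e-04] [ 9.05059064e-04  3.67466783e-04 -9.99999523e-01]
underside 162.40795991926873
44 hole top crop [183. 183.] r 95.0
44 hole bot crop [212. 173.] r 91.0
44 disc125 crop [320. 135.] r 105.0
44 tip152 crop [246. 161.] r 0.0
-44 hole top crop [211. 184.] r 95.0
-44 hole bot crop [182. 174.] r 91.0
-44 disc125 crop [ 70. 136.] r 105.0
-44 tip152 crop [147. 162.] r 0.0
```

View pics/w11l.png

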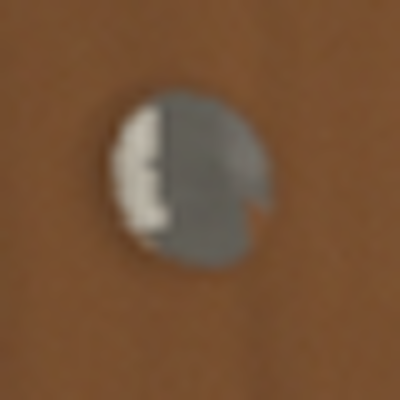

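View pics/w11r.png

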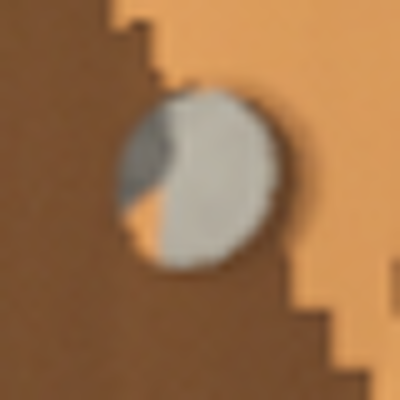

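View pics/s11c.png

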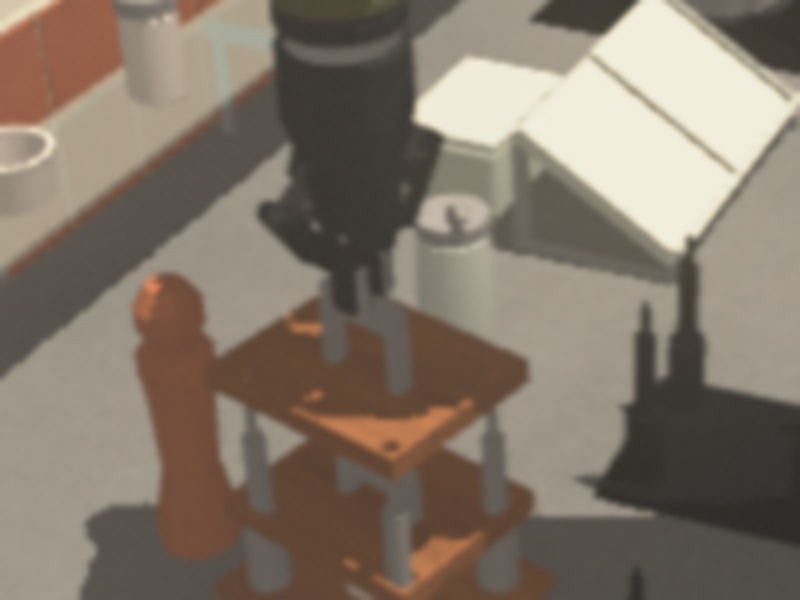

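Run:
```python
from h import *
yaw=-0.2190; x=np.array([np.cos(yaw),np.sin(yaw)])
cmd=np.array([518.69,277.89])+[-0.3,0.2]+0.7*x; cmd=cmd+[0.2,-0.1]
h=bot.move_straight([*cmd,186.5],max_speed=40,rotation=quat(yaw),stop_force=8)
bot.pause(0.2)
s=bot.read_state(); print(h,s["t"],s["tool_pos"],s["ft_force"])
im=bot.get_image("wrist")[:,:,::-1]; cv2.imwrite("pics/w12.png",im)
oL=(225,110);oR=(370,110)
a=[cv2.resize(im[o[1]:o[1]+40,o[0]:o[0]+40],None,fx=10,fy=10,interpolation=cv2.INTER_CUBIC) for o in (oL,oR)]
cv2.imwrite("pics/w12c.png",np.hstack(a))
t=np.array([1.94,1.1,34.2])
C=cam("wrist",{"eef_rot":[0,0,0,1.],"tool_pos":[0,0,0]})
tz=s["tool_pos"][2]-t[2]+2.8
print("underside",tz)
for sy,o in ((44,oL),(-44,oR)):
    for nm,z,r in (("hole top",8+tz,5.5),("disc125",125,7.5),("s145",145,3.5),("tip152",152,0)):
        P=t+np.diag([1,-1,-1.])@np.array([58,sy,z-tz]); p=proj(C,P)[0]; pr=proj(C,P+[r,0,0])[0]
        print(sy,nm,"crop",((p-o)*10).round()+[0 if sy>0 else 400,0],"r",(np.linalg.norm(pr-p)*10).round())
```

```text
False 29.2333 [519.39726161 277.88571745 186.70755775] [-0.30802209 -0.14944952 -3.5262456 ]
underside 155.30755774989484
44 hole top crop [183. 183.] r 95.0
44 disc125 crop [303. 142.] r 108.0
44 s145 crop [245. 162.] r 55.0
44 tip152 crop [223. 169.] r 0.0
-44 hole top crop [611. 184.] r 95.0
-44 disc125 crop [488. 142.] r 108.0
-44 s145 crop [547. 162.] r 55.0
-44 tip152 crop [570. 170.] r 0.0
```

View pics/w12c.png

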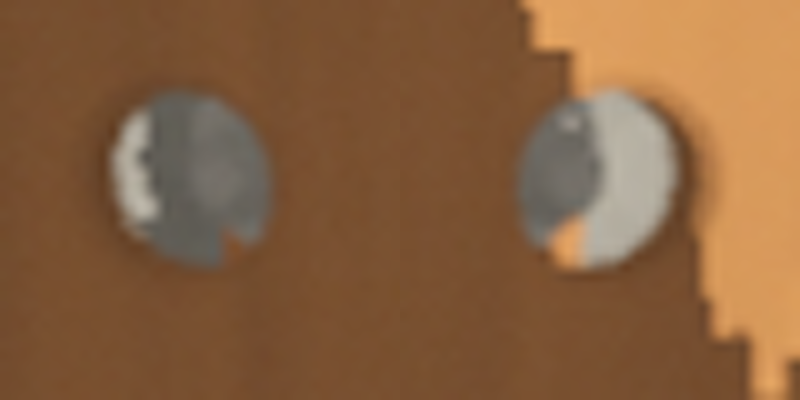

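Tips show at crop (218,172) and about (568,170), against (223,169) and (570,170) predicted. They're centred, so I'm lowering.

Run:
```python
from h import *
yaw=-0.2190; x=np.array([np.cos(yaw),np.sin(yaw)])
cmd=np.array([518.69,277.89])+[-0.1,0.1]+0.7*x
s0=bot.read_state()
h=bot.move_straight([*cmd,164],max_speed=25,rotation=quat(yaw),stop_force=8)
s=bot.read_state(); print(h,s["t"],s["tool_pos"],s["ft_force"]-s0["ft_force"],s["torque"]-s0["torque"])
if not h:
    h=bot.move_straight([*cmd,152],max_speed=20,rotation=quat(yaw),stop_force=8)
    s=bot.read_state(); print(h,s["t"],s["tool_pos"],s["ft_force"]-s0["ft_force"],s["torque"]-s0["torque"])
im=bot.get_image("wrist")[:,:,::-1]; cv2.imwrite("pics/w13.png",im)
im=bot.get_image("side")[:,:,::-1]; crop(im,170,130,200,150,4,"pics/s13c.png")
```

```text
False 30.3333 [519.45760659 277.9062909  164.29340358] [-0.65663925  1.1189831  -0.46118485] [-0.0674386   0.00321157 -0.01746597]
True 30.775 [519.42592637 277.87643845 156.86837073] [-0.81414584  0.87296994  9.21456239] [-0.07521251  0.05884127  0.05014865]
```

View pics/w13.png

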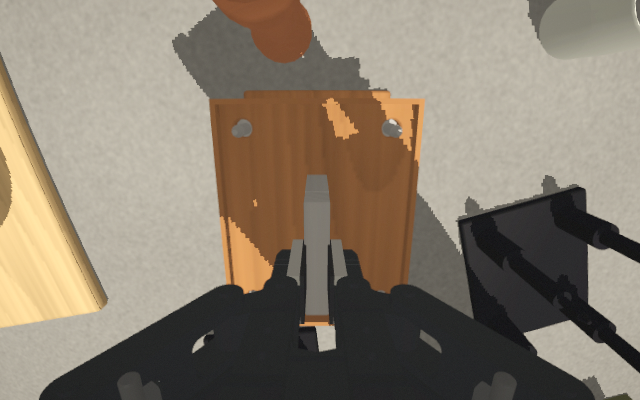

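View pics/s13c.png

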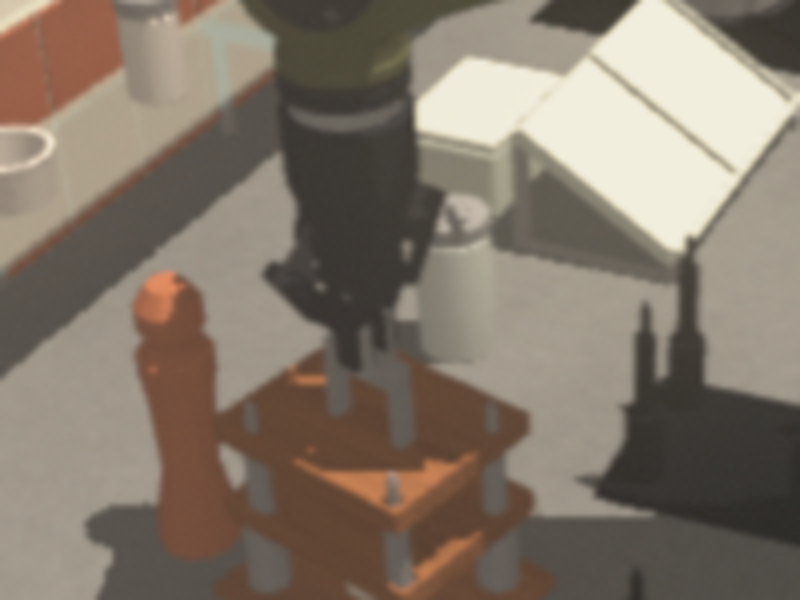

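Contact came at the predicted height, and all the visible tips stand through the holes. I'm letting go and retreating.

Run:
```python
from h import *
import pickle
q=quat(-0.219)
bot.open(); s=bot.read_state(); print(s["t"],s["gripper_width"],s["ft_force"])
p=s["tool_pos"]
bot.move_straight([p[0],p[1],290],max_speed=150,rotation=q)
bot.move_straight([p[0]-60*.976,p[1]+60*.218,340],max_speed=200,rotation=q)
bot.pause(0.2)
s=bot.read_state(); im=bot.get_image("wrist")[:,:,::-1]; cv2.imwrite("pics/w14.png",im)
crop(im,220,20,200,200,4,"pics/w14c.png"); pickle.dump(s,open("w14.pkl","wb")); print(s["t"],s["tool_pos"])
im=bot.get_image("side")[:,:,::-1];cv2.imwrite("pics/s14.png",im); crop(im,170,150,180,150,4,"pics/s14c.png")
im=bot.get_image("scene")[:,:,::-1]; cv2.imwrite("pics/sc14.png",im); crop(im,350,150,110,140,4,"pics/sc14c.png")
```

```text
31.5917 85.62944034605326 [-0.89577389  0.39341844 -0.2033635 ]
33.3833 [459.81819177 289.97642534 338.13981482]
```

View pics/w14c.png

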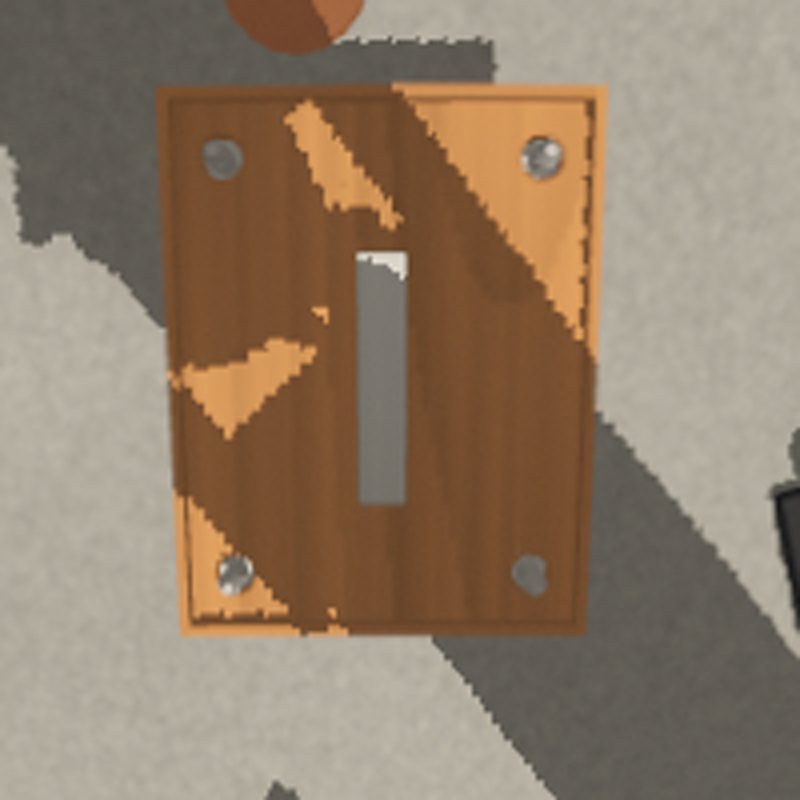

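View pics/s14c.png

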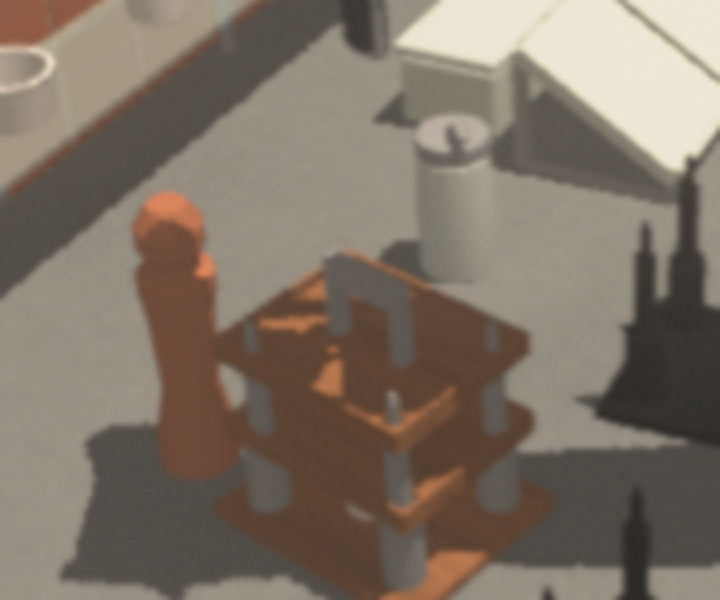

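View pics/sc14.png

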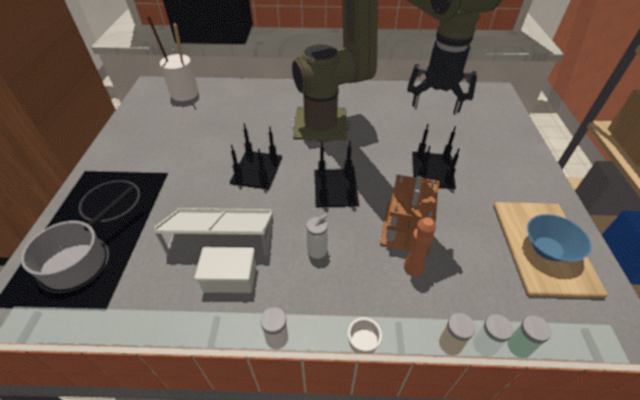

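All four tips stand in the top tray's holes, and both trays are level and parallel. The mill, sugar dispenser and herb keeper are unmoved, and the ramekin's rim is still visible under the middle tray. The arm is clear, so I'm handing in.

Run:
```python
from h import *
import pickle
s=pickle.load(open("w14.pkl","rb"));C=cam("wrist",s)
P=np.array([onz(C,(220+a/4,20+b/4),141)[:2] for a,b in [(156,86),(607,86),(182,634),(586,633)]])
print(P.mean(0).round(1),np.linalg.norm(P[0]-P[2]).round(1),np.linalg.norm(P[1]-P[3]).round(1),np.linalg.norm(P[0]-P[1]).round(1),np.linalg.norm(P[2]-P[3]).round(1))
print(bot.hand_in())
```

```text
[521.1 275.9] 148.8 148.6 119.1 119.2
the job is handed in; nothing more can be done
None
```

I put both trays on the wooden stand, the middle tray first and then the top tray. I lowered each one under force control, let go, backed the arm away, and handed in at about 33 s of the 67 s allowed.

**Seating:**
- **Middle tray:** it made contact at about 62 mm by the arm's reading, against a home height of 65 mm. The wrist view of the stand also read 2–3 mm low, so I took this as bias.
- **Top tray:** with that bias taken off, it made contact within 0.5 mm of the predicted height.
- **After release:** the wrist view shows all four post tips through the top tray's holes. The tray measures 149 x 119 mm and is centred within 1 mm of the stand's axis. The side view shows both trays level on their steps.

**Other objects:** the pepper mill, sugar dispenser and herb keeper look unmoved. I could only see the ramekin's rim under the middle tray, and it looks to be where it was.

**Disagreements:** the side camera placed the stand 4–5 mm away from where the wrist camera did, and 10 mm by the hard-to-see post tips. I went with the wrist camera, and looking through the tray holes before lowering confirmed it to about 1 mm. For the top tray I moved 0.7 mm along the tray after that look.

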